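# Ram the stuck film canister home in its storage tube

## Robot

A 6-joint arm with a two-finger parallel gripper is mounted at the origin on the work surface. World frame = base frame: x ahead of the robot, y to its left, z up, the work surface at z = 0. Lengths are in mm, angles in degrees, forces in N, time in s.
With the tool pointing down it reaches from about 300 to 850 mm from the base axis. Payload 4.2 kg.
Tool frame: the origin (TCP) lies at the centre of the arm's flange, where the gripper is bolted on; the fingertips stand 191 mm ahead of it and the grasp point (between the pads) lies 172 mm ahead of it; z points along the fingers, x is the direction in which the jaws open and shut, and the axes are right-handed (so a half turn about z gives the same grasp; the last joint's range is limited). The gripper opens to 91 mm and grips with 3 to 60 N. Pads are 32 mm wide; open, the fingers measure 118 mm over their backs; the gripper's body (76 mm by 178 mm) begins 60 mm behind the grasp point.
Start: joints at [-66.75, 18.312, 89.639, -0, 72.044, -1.146], TCP at [237.501, -523.656, 404.776] pointing down, gripper open.
Joint ranges: [-177.97, 177.97], [-48.28, 115.42], [12.27, 149.76], [-77.06, 257.06], [2.81, 150.46], [-146.56, 146.56]. Speed limits (degrees/s): [147.25, 147.25, 180, 180, 180, 180].

## Interface

Orientations are given as [roll, pitch, yaw] about the fixed x, y, z axes, in that order (R = Rz(yaw) Ry(pitch) Rx(roll)).
In Python, from workcell import telemetry, imaging, env gives the robot as it stands. The module is installed in compiled form; this text tells all that it offers.
- The arm moves only by the tool jog_arm, never from a script. Its argument "series" is a list of rows, each a list of 3 entries, a list of its own where there are three numbers: the shift along the world's x, y, z in mm, then the turn, a rotation vector about the world's x, y, z in rad, then the opening, from 0 (shut) to 1 (fully open). In form: [[[x, y, z], [ax, ay, az], jaw], ...]. A call has exactly 5 rows; each row is the pose to reach, as a shift and turn from the pose measured when the call began; what a row does not reach only later rows make up. A row lasts 1/12 s, in which the tool goes at most 41.7 mm and 7.16 degrees, less where a joint would pass 70% of its speed; a pose out of reach is approached as far as the arm can. A call with a gripper value outside its range is refused whole. The fingers move at their own pace and stop on an object; "squeeze" is the grip in N (left out, the last holds). Time passes only in rows, so rows that repeat a pose let the fingers close, or fill a call up. It gives the time, the measured TCP pose, the force and the opening at its end, in the units of the state.
- telemetry.state(): the state, without advancing time (a new reading comes with each control period).
- imaging.grab_frame(name): name is "side" or "top" or "wrist"; returns a dict with "pixels" (480x640x3 uint8, red, green, blue), "fov_y" (degrees; the focal length in pixels is half the picture's height over the tangent of half this angle, whatever the lens; pixels are square), "cx", "cy" (the principal point, pixels), "R" (3x3) and "t" (3): a world point X has camera coordinates R X + t; the wrist camera has in their place "T_tool_cam" (4x4, takes a point from camera to tool coordinates, whose origin is the TCP and whose axes are the tool frame's). Camera axes: x right, y down, z forward; pixel columns grow to the right and rows downward; lengths in mm; the calibration is good to about 2 mm. A picture is of the moment at which its call begins: read the wrist's pose just before it. There is no depth.
- env.job_done(): hands the job in, once; it reports no verdict.
The state is a dict: "time_s": time; "qpos": joint angles; "qvel": joint speeds; "effort": joint torques, N m; "ee_pos": TCP position; "ee_rot": TCP orientation; "force": force on the tool from outside, world axes, zero at the start; "torque": the same for the moment, N m; "gripper_width": finger opening in mm.
Only numpy, scipy, OpenCV 4.12 (cv2) and the standard library are available. Lean on these libraries where they do the work, as an engineer would, in place of code of your own. Each camera call takes 0.05 s, during which the arm holds its last target.

## Task

The grey film canister is stuck part-way down its clear storage tube (the other tube is empty). Take the slim packing rod from its tray, push the canister with it all the way to the bottom of the tube and lean on it firmly for a moment so it is properly home, then stand the rod upright back in its tray and let go.

Things in the scene. Friction and masses are not known exactly. Their poses are not given: they have to be found in the camera images.
- tube: Fixed upright clear tube on a round white foot (74 mm wide, 10 mm high), 132 mm tall in all, holding the canister (an identical empty tube stands elsewhere). Bore 42 mm, wall 3 mm; top 14 mm flares to a mouth 60 mm wide. Bore floor 10 mm above the ledge. Origin: centre of the underside, on the ledge; z up the bore.
- canister (a joint): Height of the grey canister above the tube's bottom, m: 0 = home, starts 0.028 to 0.042. 51 mm tall, flat cushioned lid 34 mm wide (gives 1 mm per 4 N, at most 6 mm, springs back), centred in the bore; rubber rings hold it: slides at 6 N (plus 1 N per 50 mm/s), stays where left. Lid top is 61 mm plus this value above the ledge. Firm lean at the bottom: 12 to 20 N.
- rod: Loose packing rod, about 0.16 kg, 150 mm tall, standing in the tray: flat steel foot 26 mm wide, 25 mm high; 14 mm aluminium shaft; black round handle 28 mm wide, from 105 to 150 mm above the underside. Origin: centre of the foot's underside; z up to the handle. (The shorter plunger, 110 mm, with a 60 mm disc foot does not fit the tube.)
- tray: Fixed square aluminium tray, 110 x 110 mm, rim 14 mm high and 3 mm thick, inner floor 3 mm above the ledge. Origin: centre of the underside, on the ledge; x and y along its sides.
Not all that is in view belongs to the job. What is shaped like the rod but purple is not meant. Of the things shaped like the tray, the aluminium one is meant.

How it is judged:
By the outcome, as a careful person would: the job done as asked, in the order asked, and still so for the second after the job is handed in, with the robot touching nothing.
It also fails if it takes over 51 s, if anything falls off the work surface, if the arm or the gripper's body presses on something with over 40 N, if the wrist force passes 120 N, or if a joint passes its speed limit or range.

## Working session

There is one attempt and no reset: what is moved stays moved. The work goes in short steps, Python scripts to look and compute and a tool call to move; the robot and the scene stay as the last step left them, time stands still between calls to the robot, and variables do not carry over. Pictures are saved under pics/ and viewed, and the job is handed in when it is done.

Besides the shell and the picture viewer there is one more tool, called after "Call:" as name([rows], argument=value, ...), one row to a line, values as JSON. jog_arm: Moves the arm, as the interface text tells. Its arguments: {"type":"object","properties":{"series":{"type":"array"},"squeeze":{"type":"number"}},"required":["series"]}

```bash
mkdir -p pics; python3 - <<'E'
from workcell import telemetry, imaging, env
import cv2,pickle
s=telemetry.state();print(s)
fs={}
for n in ["side","top","wrist"]:
    f=imaging.grab_frame(n);fs[n]=f
    cv2.imwrite(f"pics/{n}0.png",f["pixels"][:,:,::-1])
    print(n,{k:v for k,v in f.items() if k!="pixels"})
pickle.dump((s,fs),open("f0.pkl","wb"))
E
```

```text
{'time_s': 0.0, 'qpos': array([-6.67471506e+01,  1.83524438e+01,  8.97068148e+01, -1.18643670e-03,
        7.20422158e+01, -1.14635591e+00]), 'qvel': array([-0.04483319, -0.03986217, -0.01641583,  0.04055802,  0.05789441,
        0.04284014]), 'effort': array([-1.21140372e-03, -4.12459731e+01, -2.31971204e+01,  7.24171568e-02,
        4.57387569e-02, -1.30706981e-04]), 'ee_pos': array([ 237.45806522, -523.50062332,  403.9091521 ]), 'ee_rot': array([-1.79999098e+02,  1.01476770e-01, -6.56004271e+01]), 'force': array([-0.51975053, -0.15510761,  0.32262395]), 'torque': array([-0.04699944, -0.0019668 ,  0.0138504 ]), 'gripper_width': 91.53619211805953}
side {'fov_y': 50.20615772612651, 'cx': 325.5495586639994, 'cy': 239.15201394434047, 'R': array([[-0.90557252, -0.42381605, -0.01784285],
       [-0.22028402,  0.50579734, -0.83405276],
       [ 0.36250981, -0.75136476, -0.55139608]]), 't': array([501.80488351, 154.635906  , 516.32885324])}
top {'fov_y': 49.301246280105424, 'cx': 322.03495403260973, 'cy': 243.50296036987172, 'R': array([[-4.14141668e-04, -9.99948770e-01,  1.01136884e-02],
       [-9.84837680e-01, -1.34665996e-03, -1.73473141e-01],
       [ 1.73477874e-01, -1.00321839e-02, -9.84786669e-01]]), 't': array([ 45.77320354, 518.41339542, 603.45941163])}
wrist {'fov_y': 64.63342177584914, 'cx': 323.12784321303053, 'cy': 236.4873862141688, 'T_tool_cam': array([[ 9.99999727e-01,  6.71720522e-04, -3.09019765e-04,
         7.55350145e-01],
       [-5.60796065e-04,  9.61418171e-01,  2.75090506e-01,
        -7.78189467e+01],
       [ 4.81881155e-04, -2.75090257e-01,  9.61418285e-01,
         1.85250889e+01],
       [ 0.00000000e+00,  0.00000000e+00,  0.00000000e+00,
         1.00000000e+00]])}
```

View pics/side0.png

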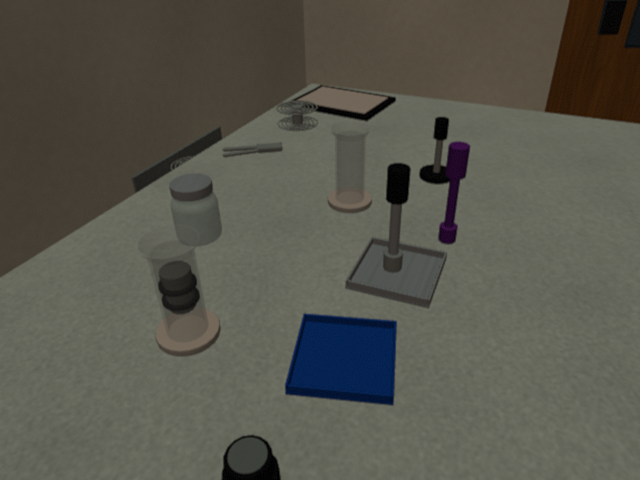

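View pics/top0.png

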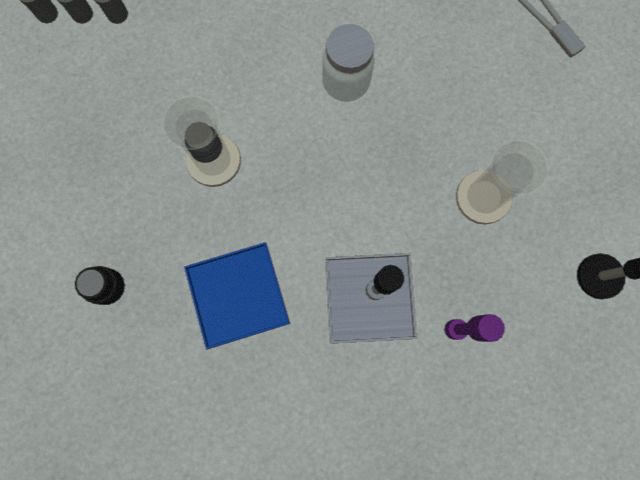

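View pics/wrist0.png

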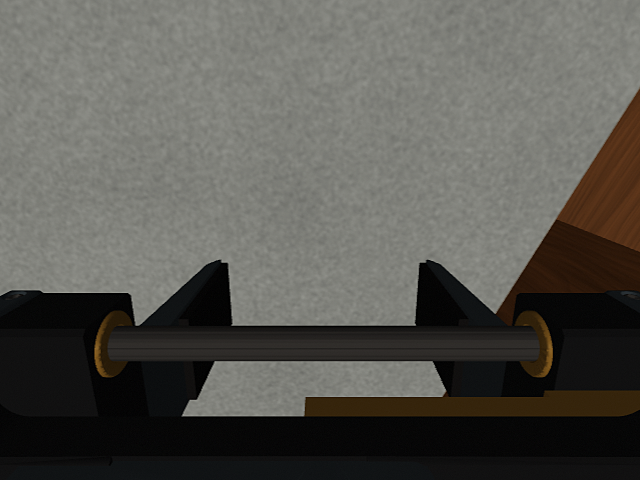

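```bash
cat > h.py <<'E'
import numpy as np,cv2
def K(f):
    F=f["pixels"].shape[0]/2/np.tan(np.radians(f["fov_y"]/2));return np.array([[F,0,f["cx"]],[0,F,f["cy"]],[0,0,1]])
def ray(f,p):
    d=f["R"].T@np.linalg.inv(K(f))@np.array([p[0],p[1],1.]);return -f["R"].T@f["t"],d/np.linalg.norm(d)
def onz(f,p,z):
    c,d=ray(f,p);return c+d*(z-c[2])/d[2]
def tri(a,p,b,q):
    c1,d1=ray(a,p);c2,d2=ray(b,q)
    s=np.linalg.lstsq(np.c_[d1,-d2],c2-c1,rcond=None)[0];P=c1+d1*s[0];Q=c2+d2*s[1];return (P+Q)/2,np.linalg.norm(P-Q)
def proj(f,X):
    x=K(f)@(f["R"]@np.array(X,float)+f["t"]);return x[:2]/x[2]
E
python3 - <<'E'
import pickle,cv2,numpy as np
s,fs=pickle.load(open("f0.pkl","rb"))
for n,boxes in {"top":[(150,80,110,120),(315,240,120,120)],"side":[(130,220,110,140),(340,140,120,170)]}.items():
    for i,(x,y,w,h) in enumerate(boxes):
        im=cv2.resize(fs[n]["pixels"][y:y+h,x:x+w],None,fx=4.5,fy=4.5,interpolation=cv2.INTER_CUBIC)
        if im.shape[0]>600: im=im[:600]
        cv2.imwrite(f"pics/c_{n}{i}.png",im[:,:,::-1]); print(n,i,im.shape)
p=fs["top"]["pixels"].astype(int);q=fs["side"]["pixels"].astype(int)
for n,(c,r) in {"top":(200,175),"top2":(222,150)}.items(): print(n,p[r,c])
for c,r in [(200,172),(375,320),(388,278),(300,200)]: print("top",c,r,p[r,c])
for c,r in [(187,345),(395,185),(395,230),(100,400)]: print("side",c,r,q[r,c])
E
```

```text
top 0 (540, 495, 3)
top 1 (540, 540, 3)
side 0 (600, 495, 3)
side 1 (600, 540, 3)
top [169 168 153]
top2 [126 125 115]
top 200 172 [168 166 151]
top 375 320 [128 134 144]
top 388 278 [31 27 28]
top 300 200 [145 152 148]
side 187 345 [116 104  91]
side 395 185 [6 2 0]
side 395 230 [59 54 50]
side 100 400 [101 103  90]
```

View pics/c_top0.png

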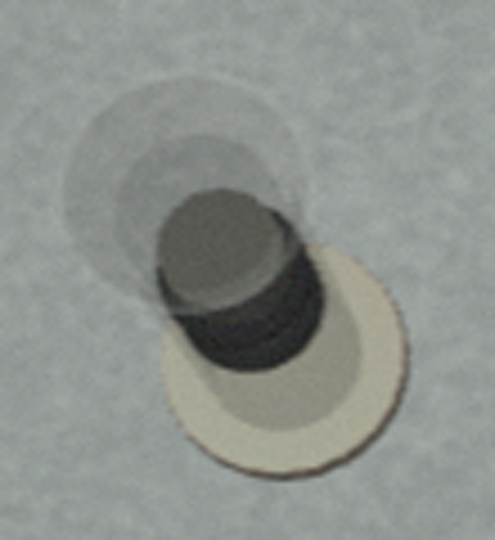

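View pics/c_top1.png

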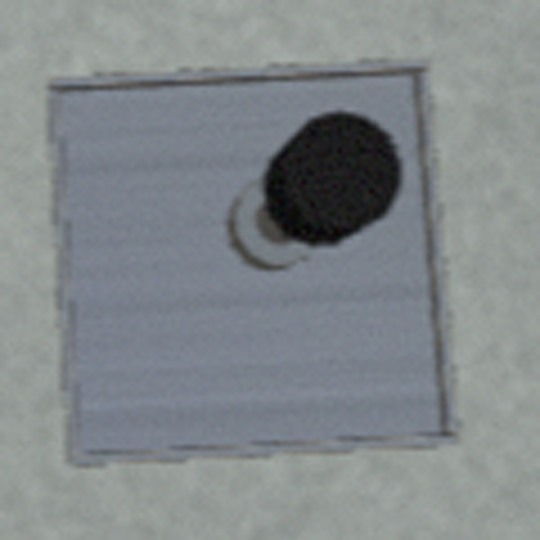

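View pics/c_side0.png

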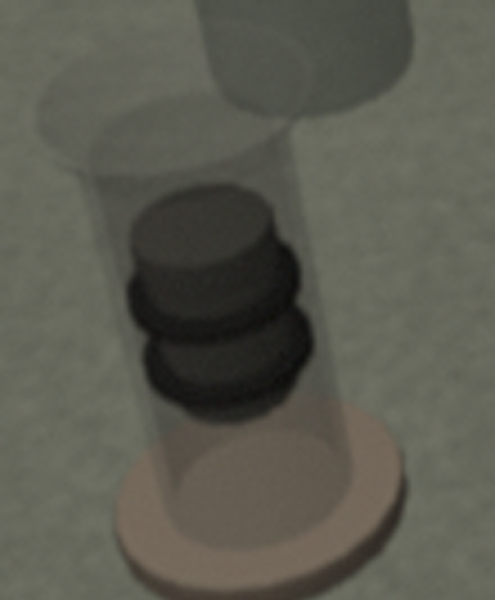

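View pics/c_side1.png

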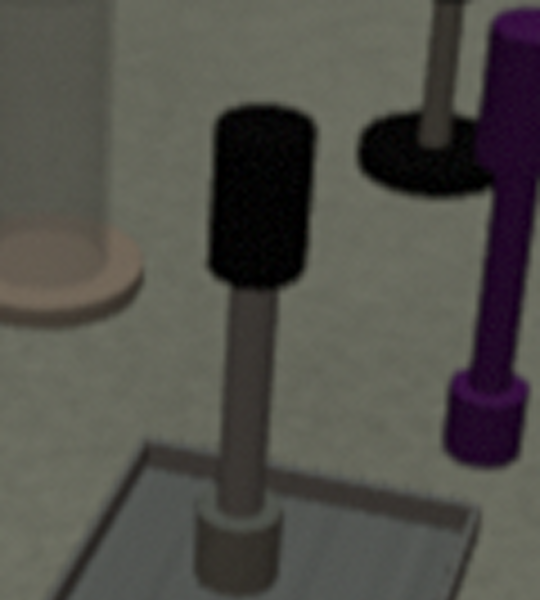

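```bash
python3 - <<'E'
import pickle,cv2,numpy as np
from h import *
s,fs=pickle.load(open("f0.pkl","rb"));T,S=fs["top"],fs["side"]
def g(x,y,o): return ((x+.5)/4.5-.5+o[0],(y+.5)/4.5-.5+o[1])
t0=(150,80);t1=(315,240);s0=(130,220);s1=(340,140)
print("cams",-T["R"].T@T["t"],-S["R"].T@S["t"])
mouthT=g(186,195,t0);mouthS=g(176,99,s0)
footT=g(284,350,t0);footS=g(260,495,s0)
lidT=g(222,250,t0); lidS=g(203,226,s0)
print("mouth",tri(T,mouthT,S,mouthS),"T@132",onz(T,mouthT,132),"S",onz(S,mouthS,132))
print("foot",tri(T,footT,S,footS),onz(T,footT,10),onz(S,footS,10))
print("lid",tri(T,lidT,S,lidS))
hT=g(342,172,t1);hS=g(266,127,s1)
print("handle",tri(T,hT,S,hS),onz(T,hT,153),onz(S,hS,153))
fS=g(239,510,s1);print("rodfoot top@28 side",onz(S,fS,28)); print("rodfoot T bottom",onz(T,g(268,228,t1),28))
for c in [(50,80),(425,65),(458,435),(72,465)]: print("tray",onz(T,g(*c,t1),14))
# foot mask
p=cv2.cvtColor(T["pixels"],cv2.COLOR_RGB2LAB).astype(int);m=((p[:,:,2]>133)).astype(np.uint8)
m[:,250:]=0;m[:80]=0;m[230:]=0;m[:,:150]=0
c=max(cv2.findContours(m,0,1)[0],key=cv2.contourArea);e=cv2.minEnclosingCircle(c);print(e,cv2.boundingRect(c),onz(T,e[0],10))
E
```

```text
cams [405.88514667  52.5230009  683.74664773] [301.31025904 522.40983851 422.62983526]
mouth (array([640.21673485, 193.43112348, 130.4220565 ]), np.float64(0.7002652022135013)) T@132 [639.20708528 192.84229591 132.        ] S [638.84082632 195.18166303 132.        ]
foot (array([643.03816183, 193.27556306,   5.64380566]), np.float64(0.8276628234024348)) [641.91373377 192.56536321  10.        ] [638.99871124 196.674207    10.        ]
lid (array([640.90365453, 192.89777392,  93.22148907]), np.float64(1.2606236885413544))
handle (array([464.1914129 , -22.92190564, 152.03303391]), np.float64(0.3481442715230439)) [463.91643617 -22.82712681 153.        ] [463.78394776 -20.95339126 153.        ]
rodfoot top@28 side [464.201344   -20.92983282  28.        ]
rodfoot T bottom [461.8955544  -19.54775144  28.        ]
tray [505.62142595  40.93451588  14.        ]
tray [510.11241958 -67.25379669  14.        ]
tray [405.02481478 -73.45154976  14.        ]
tray [396.81020659  34.95942057  14.        ]
((212.5, 159.0), 27.390790939331055) (186, 134, 54, 52) [639.64950641 192.78231772  10.        ]
```

Call:
jog_arm([
  [[17, 37, 0], [0, 0, 0], 1],
  [[34, 74, 0], [0, 0, 0], 1],
  [[50, 111, 0], [0, 0, 0], 1],
  [[67, 148, 0], [0, 0, 0], 1],
  [[84, 185, 0], [0, 0, 0], 1],
], squeeze=50)

```text
time_s: 0.57
ee_pos: [321.6, -336.8, 403.8]
ee_rot: [-180.0, 0.1, -65.7]
force: [0.2, -0.4, 0.6]
gripper_width: 91.4
```

Tracking is good.

Call:
jog_arm([
  [[17, 37, 0], [0, 0, 0], 1],
  [[34, 74, 0], [0, 0, 0], 1],
  [[50, 111, 0], [0, 0, 0], 1],
  [[67, 148, 0], [0, 0, 0], 1],
  [[84, 185, 0], [0, 0, 0], 1],
])

```text
time_s: 0.98
ee_pos: [405.8, -149.8, 403.9]
ee_rot: [-180.0, 0.1, -65.7]
force: [1.0, 0.2, 0.1]
gripper_width: 90.9
```

Call:
jog_arm([
  [[15, 32, 0], [0, 0, 0], 1],
  [[30, 65, 0], [0, 0, 0], 1],
  [[45, 98, 0], [0, 0, 0], 1],
  [[58, 128, 0], [0, 0, 0], 1],
  [[58, 128, 0], [0, 0, 0], 1],
])

```text
time_s: 1.4
ee_pos: [465.4, -17.8, 403.7]
ee_rot: [-179.9, 0.2, -65.4]
force: [0.4, -0.2, 0.5]
gripper_width: 91.3
```

```bash
cat > w.py <<'E'
import sys
from workcell import telemetry, imaging
import cv2,numpy as np
from scipy.spatial.transform import Rotation as Ro
from h import *
def wrist(tag):
    s=telemetry.state();f=imaging.grab_frame("wrist");cv2.imwrite(f"pics/{tag}.png",f["pixels"][:,:,::-1])
    R=Ro.from_euler("xyz",s["ee_rot"],degrees=True).as_matrix();M=f["T_tool_cam"]
    f["R"]=(R@M[:3,:3]).T;f["t"]=-f["R"]@(R@M[:3,3]+s["ee_pos"]);return s,f
E
python3 - <<'E'
from w import *
s,f=wrist("w1");print(s["ee_pos"],s["ee_rot"],s["force"]);print(proj(f,[464,-21.5,153]),proj(f,[464,-21.5,3]))
import pickle;pickle.dump(f,open("w1.pkl","wb"))
E
```

```text
[465.36227829 -17.77852064 403.71010427] [-179.86906339    0.19377759  -65.37430895] [ 0.42160243 -0.197532    0.45059019]
[327.72842777 258.40377667] [326.58954678 210.45534577]
```

View pics/w1.png

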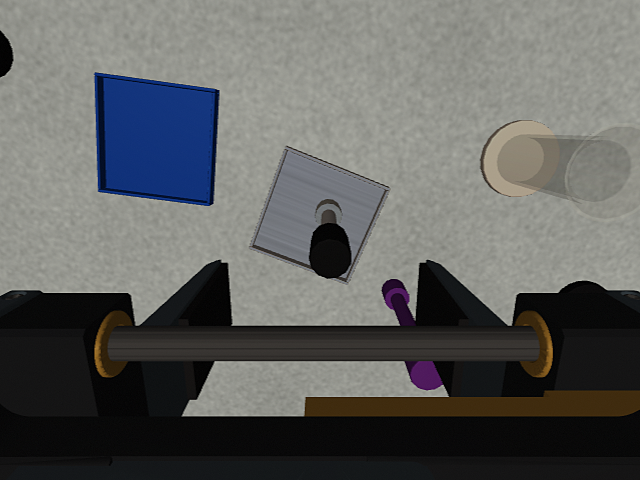

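Call:
jog_arm([
  [[0, -2, -25], [0, 0, 0], 1],
  [[-1, -4.5, -50], [0, 0, 0], 1],
  [[-1, -4.7, -72], [0, 0, 0], 1],
  [[-1, -4.7, -90], [0, 0, 0], 1],
  [[-1, -4.7, -100], [0, 0, 0], 1],
])

```text
time_s: 1.87
ee_pos: [462.2, -25.4, 301.4]
ee_rot: [179.8, 0.2, -65.5]
force: [-0.3, 0.6, 0.2]
gripper_width: 91.2
```

```bash
python3 - <<'E'
from w import *
s,f=wrist("w2");print(s["ee_pos"],s["ee_rot"],s["force"]);print(proj(f,[464.3,-22.5,153]))
E
```

```text
[462.17329475 -25.40895385 301.3534691 ] [179.76029198   0.21873266 -65.47017885] [-0.28253141  0.56528563  0.18292532]
[318.08824923 329.19671368]
```

View pics/w2.png

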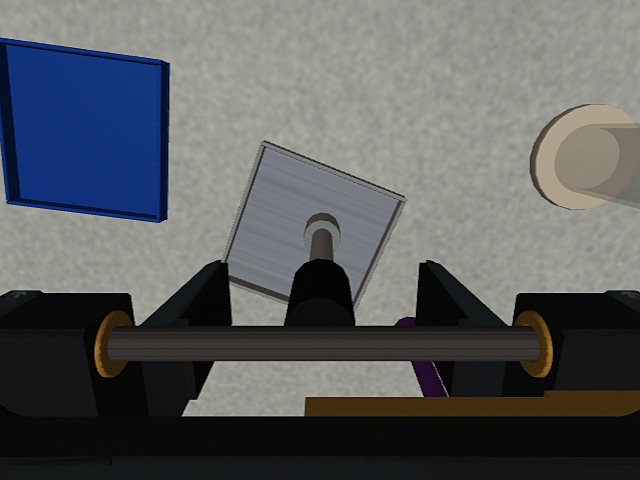

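Call:
jog_arm([
  [[2, 2.7, 2], [0, 0, 0], 1],
  [[2, 2.7, 2], [0, 0, 0], 1],
  [[2, 2.7, 2], [0, 0, 0], 1],
  [[2, 2.7, 2], [0, 0, 0], 1],
  [[2, 2.7, 2], [0, 0, 0], 1],
])

```text
time_s: 2.33
ee_pos: [464.0, -22.8, 303.1]
ee_rot: [179.7, 0.2, -65.5]
force: [-0.9, 0.1, 0.2]
gripper_width: 91.3
```

```bash
python3 - <<'E'
from w import *
s=telemetry.state();print(s)
E
```

```text
{'time_s': 2.3333, 'qpos': array([-4.25028871e+00,  1.40429521e+01,  1.12127755e+02,  9.12213073e-02,
        5.41876493e+01,  6.11696925e+01]), 'qvel': array([ 0.14209484,  0.15671756,  0.15720232,  0.07939855, -0.02602746,
        0.05765751]), 'effort': array([-5.00612310e-02, -3.31003010e+01, -1.92666471e+01,  5.73396531e-02,
       -2.23194750e-02, -1.21748453e-03]), 'ee_pos': array([464.03816052, -22.76708127, 303.10097768]), 'ee_rot': array([179.72154011,   0.23733362, -65.47416579]), 'force': array([-0.94361829,  0.10484773,  0.19477554]), 'torque': array([0.05053929, 0.01042692, 0.02865369]), 'gripper_width': 91.32005443117521}
```

Call:
jog_arm([
  [[0, 0, 0], [0, 0, 0], 0.25],
  [[0, 0, 0], [0, 0, 0], 0.25],
  [[0, 0, 0], [0, 0, 0], 0.25],
  [[0, 0, 0], [0, 0, 0], 0.15],
  [[0, 0, 0], [0, 0, 0], 0.1],
], squeeze=50)

```text
time_s: 2.75
ee_pos: [464.0, -22.7, 303.1]
ee_rot: [179.7, 0.2, -65.5]
force: [0.4, -1.0, -0.9]
gripper_width: 60.9
```

Call:
jog_arm([
  [[0, 0, 0], [0, 0, 0], 0],
  [[0, 0, 0], [0, 0, 0], 0],
  [[0, 0, 0], [0, 0, 0], 0],
  [[0, 0, 0], [0, 0, 0], 0],
  [[0, 0, 0], [0, 0, 0], 0],
])

```text
time_s: 3.17
ee_pos: [464.0, -22.8, 303.1]
ee_rot: [179.7, 0.2, -65.5]
force: [1.7, -1.7, -1.9]
gripper_width: 27.5
```

Call:
jog_arm([
  [[0, 0, 8], [0, 0, 0], 0],
  [[0, 0, 24], [0, 0, 0], 0],
  [[0, 0, 45], [0, 0, 0], 0],
  [[0, 0, 66], [0, 0, 0], 0],
  [[0, 0, 80], [0, 0, 0], 0],
])

```text
time_s: 3.58
ee_pos: [464.1, -22.8, 385.2]
ee_rot: [179.8, 0.2, -65.5]
force: [0.6, 0.6, -1.8]
gripper_width: 27.4
```

Call:
jog_arm([
  [[0, 0, 20], [0, 0, 0], 0],
  [[0, 0, 42], [0, 0, 0], 0],
  [[0, 0, 62], [0, 0, 0], 0],
  [[0, 0, 78], [0, 0, 0], 0],
  [[0, 0, 85], [0, 0, 0], 0],
])

```text
time_s: 4.0
ee_pos: [464.1, -22.7, 472.9]
ee_rot: [-180.0, 0.1, -65.5]
force: [0.9, -0.3, -1.3]
gripper_width: 26.9
```

```bash
python3 - <<'E'
from w import *
import pickle
s=telemetry.state();print(s["ee_pos"],s["ee_rot"],s["force"],s["torque"])
F={n:imaging.grab_frame(n) for n in("side","top")};pickle.dump((s,F),open("f1.pkl","wb"))
for n in F: cv2.imwrite(f"pics/{n}1.png",F[n]["pixels"][:,:,::-1])
wrist("w3")
E
```

```text
[464.11530859 -22.74267584 472.89986294] [-1.79962269e+02  6.03716198e-02 -6.54642056e+01] [ 0.85098389 -0.25746671 -1.33574697] [ 0.01391581 -0.05754533  0.02266722]
```

View pics/side1.png

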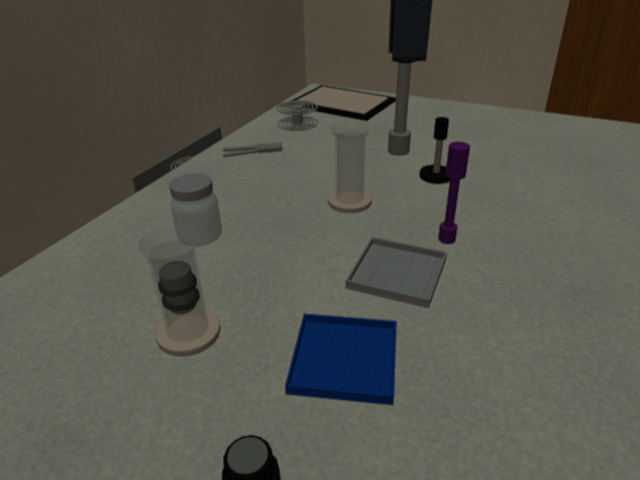

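View pics/w3.png

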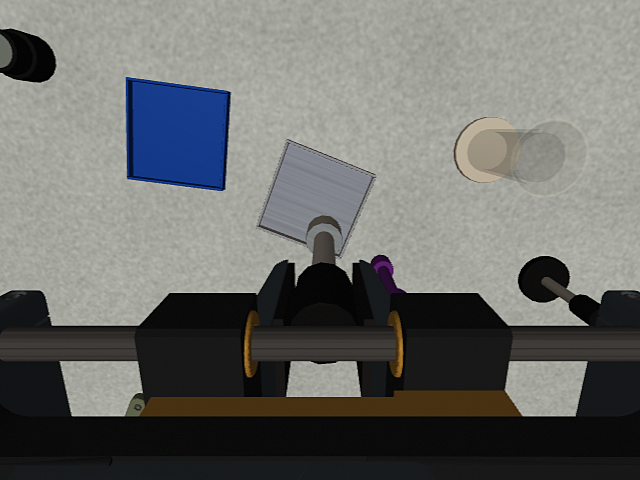

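View pics/top1.png

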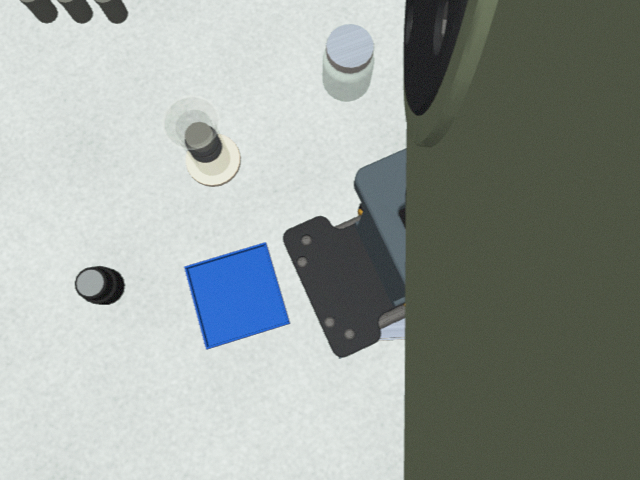

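```bash
python3 - <<'E'
import pickle
from h import *
s,F=pickle.load(open("f1.pkl","rb"));f=F["side"]
for z in (173,198): print(z,proj(f,[464.2,-22.6,z]),proj(f,[464.2,-22.6,z])-proj(f,[477,-22.6,z]))
c=f["pixels"][40:170,360:440];cv2.imwrite("pics/c3.png",cv2.resize(c,None,fx=4.5,fy=4.5,interpolation=2)[:,:,::-1])
E
```

```text
173 [399.85561322 151.82139026] [10.28545484  1.70127576]
198 [401.19892407 131.75857035] [10.53336875  1.58463221]
```

View pics/c3.png

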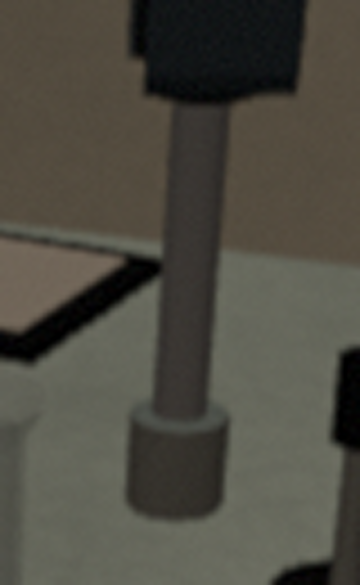

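Call:
jog_arm([
  [[16, 20, 0], [0, 0, 0], 0],
  [[39, 48, 0], [0, 0, 0], 0],
  [[64, 78, 0], [0, 0, 0], 0],
  [[88, 108, 0], [0, 0, 0], 0],
  [[112, 137, 0], [0, 0, 0], 0],
])

```text
time_s: 4.57
ee_pos: [576.6, 115.8, 468.2]
ee_rot: [179.6, 0.2, -65.5]
force: [0.0, -0.6, -1.1]
gripper_width: 27.0
```

Call:
jog_arm([
  [[21, 26, 0], [0, 0, 0], 0],
  [[42, 52, 0], [0, 0, 0], 0],
  [[56, 68, 0], [0, 0, 0], 0],
  [[62, 76, 0], [0, 0, 0], 0],
  [[62, 76, 0], [0, 0, 0], 0],
])

```text
time_s: 4.98
ee_pos: [639.5, 193.3, 465.4]
ee_rot: [179.4, 0.3, -65.4]
force: [0.8, 0.2, -2.0]
gripper_width: 27.5
```

```bash
cat > tip.py <<'E'
from w import *
s=telemetry.state();R=Ro.from_euler("xyz",s["ee_rot"],degrees=True)
z=R.as_matrix()[:,2]
print(s["time_s"],s["ee_pos"],s["ee_rot"],"F",s["force"],"tip",s["ee_pos"]+300.1*z)
w=np.cross(z,[0,0,-1]);print("turn to upright (rad)",w)
E
python3 tip.py; python3 - <<'E'
from w import *
F={n:imaging.grab_frame(n) for n in("side","top")}
for n in F: cv2.imwrite(f"pics/{n}2.png",F[n]["pixels"][:,:,::-1])
wrist("w4")
E
```

```text
4.9833 [639.52041712 193.29001241 465.41049026] [179.41419535   0.27391214 -65.36870616] F [ 0.77566461  0.2203935  -2.00700243] tip [636.13345712 193.31530377 165.32960473]
turn to upright (rad) [-8.42764651e-05 -1.12861046e-02 -0.00000000e+00]
```

View pics/side2.png

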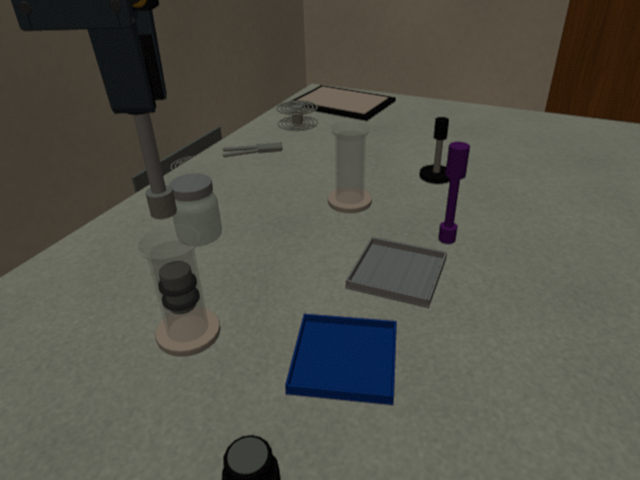

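View pics/w4.png

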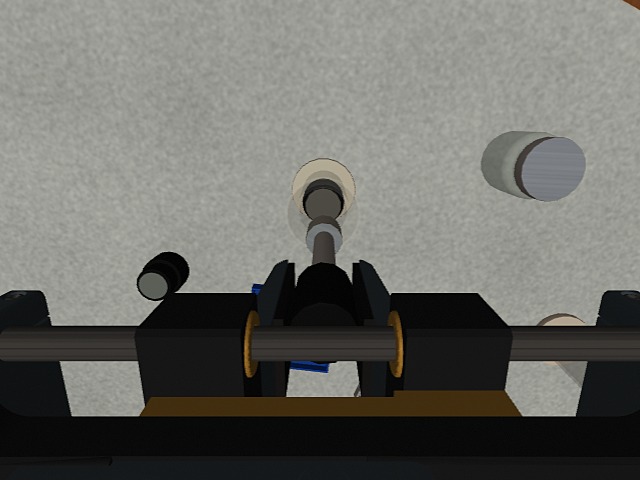

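Call:
jog_arm([
  [[0.5, 0, -2], [0, -0.0113, 0], 0],
  [[0.5, 0, -5], [0, -0.0113, 0], 0],
  [[0.5, 0, -10], [0, -0.0113, 0], 0],
  [[0.5, 0, -15], [0, -0.0113, 0], 0],
  [[0.5, 0, -15], [0, -0.0113, 0], 0],
])

```text
time_s: 5.55
ee_pos: [638.1, 190.3, 451.3]
ee_rot: [179.9, -0.0, -65.5]
force: [0.3, -0.3, -4.1]
gripper_width: 27.4
```

```bash
python3 tip.py; python3 - <<'E'
from w import *
F={n:imaging.grab_frame(n) for n in("side","top")}
for n in F: cv2.imwrite(f"pics/{n}3.png",F[n]["pixels"][:,:,::-1])
f=F["side"];c=f["pixels"][100:360,110:250];cv2.imwrite("pics/c4.png",cv2.resize(c,None,fx=2.3,fy=2.3,interpolation=2)[:,:,::-1])
for z in (150,132,175): print(z,proj(f,[640,193.3,z]))
s,f=wrist("w5");c=f["pixels"][140:300,240:400];cv2.imwrite("pics/c5.png",cv2.resize(c,None,fx=3.7,fy=3.7,interpolation=2)[:,:,::-1])
for z in (150,132,10,93): print(z,proj(f,[640,193.3,z]))
E
```

```text
5.55 [638.09234956 190.29957218 451.31597215] [ 1.79942423e+02 -4.07981780e-02 -6.55351321e+01] F [ 0.2677682  -0.34489177 -4.05430417] tip [637.90634866 189.98017595 151.21619976]
turn to upright (rad) [ 0.0010643 -0.0006198  0.       ]
150 [165.71936464 225.68219768]
132 [169.02093568 240.43657808]
175 [160.91923761 204.2309252 ]
150 [319.58217399 229.32522387]
132 [319.76938858 223.69562117]
10 [320.63934294 197.53581463]
93 [320.11120107 213.41720993]
```

View pics/c4.png

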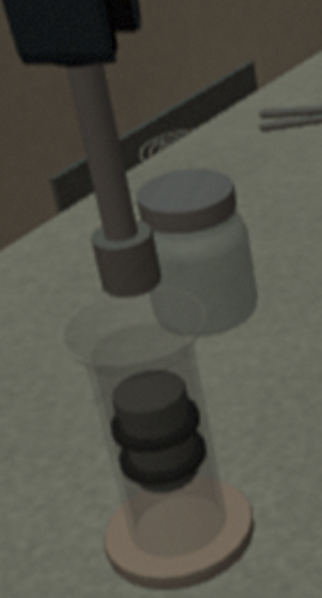

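View pics/c5.png

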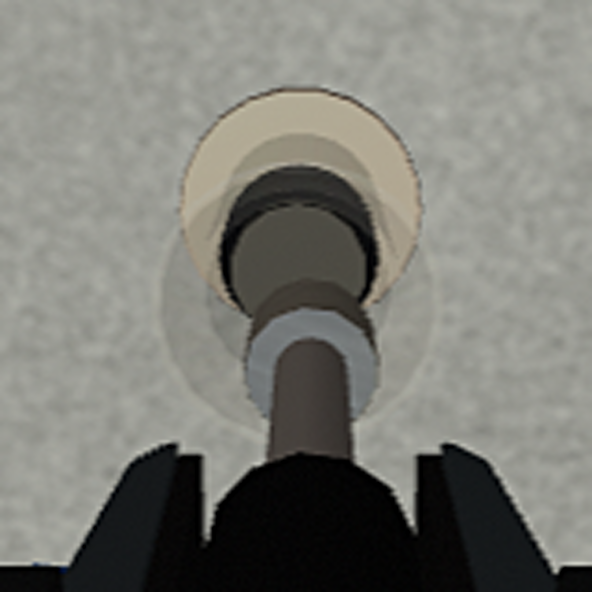

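Call:
jog_arm([
  [[2, 3, 0], [0, 0, 0], 0],
  [[2, 3, -5], [0, 0, 0], 0],
  [[2, 3, -10], [0, 0, 0], 0],
  [[2, 3, -12], [0, 0, 0], 0],
  [[2, 3, -12], [0, 0, 0], 0],
])

```text
time_s: 6.12
ee_pos: [640.4, 193.7, 439.4]
ee_rot: [180.0, -0.0, -65.5]
force: [-0.6, -0.0, -1.7]
gripper_width: 27.3
```

```bash
python3 tip.py; python3 - <<'E'
from w import *
s,f=wrist("w6");c=f["pixels"][140:300,240:400];cv2.imwrite("pics/c6.png",cv2.resize(c,None,fx=3.7,fy=3.7,interpolation=2)[:,:,::-1])
f=imaging.grab_frame("side");c=f["pixels"][100:360,110:250];cv2.imwrite("pics/c6s.png",cv2.resize(c,None,fx=2.3,fy=2.3,interpolation=2)[:,:,::-1])
E
```

```text
6.1167 [640.39298511 193.67754265 439.4481202 ] [ 1.79961297e+02 -4.57229697e-02 -6.55122139e+01] F [-0.60046144 -0.03134553 -1.72290113] tip [640.30776856 193.3755736  139.34828422]
turn to upright (rad) [ 0.00100623 -0.00028396  0.        ]
```

View pics/c6.png

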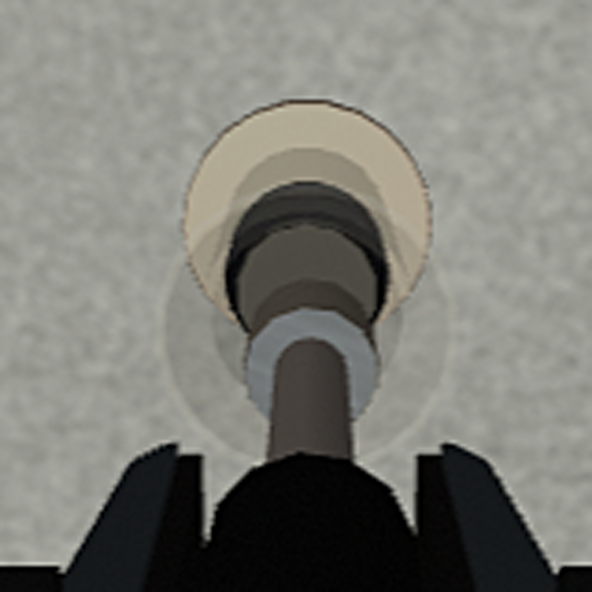

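View pics/c6s.png

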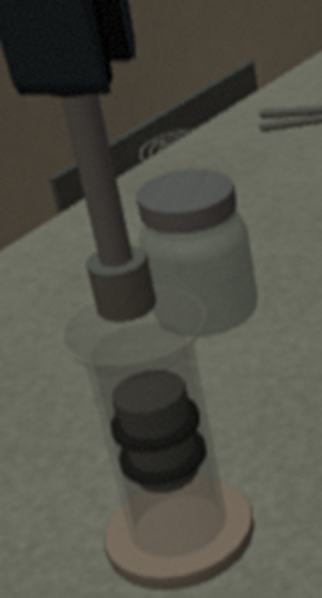

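Call:
jog_arm([
  [[-1.5, 0.5, -5], [0, 0, 0], 0],
  [[-1.5, 0.5, -12], [0, 0, 0], 0],
  [[-1.5, 0.5, -19], [0, 0, 0], 0],
  [[-1.5, 0.5, -26], [0, 0, 0], 0],
  [[-1.5, 0.5, -31], [0, 0, 0], 0],
])

```text
time_s: 6.63
ee_pos: [638.8, 194.1, 407.9]
ee_rot: [180.0, -0.0, -65.5]
force: [0.3, -0.3, -1.4]
gripper_width: 27.3
```

```bash
python3 tip.py; python3 - <<'E'
from w import *
s,f=wrist("w7");c=f["pixels"][140:300,240:400];cv2.imwrite("pics/c7.png",cv2.resize(c,None,fx=3.7,fy=3.7,interpolation=2)[:,:,::-1])
f=imaging.grab_frame("side");c=f["pixels"][210:350,130:250];cv2.imwrite("pics/c7s.png",cv2.resize(c,None,fx=4.2,fy=4.2,interpolation=2)[:,:,::-1])
E
```

```text
6.6333 [638.82279871 194.14485826 407.87245568] [ 1.79953540e+02 -4.42288052e-02 -6.55142495e+01] F [ 0.29631467 -0.25551417 -1.40889303] tip [638.6973547  193.83317595 107.77264376]
turn to upright (rad) [ 0.00103859 -0.00041801  0.        ]
```

View pics/c7.png

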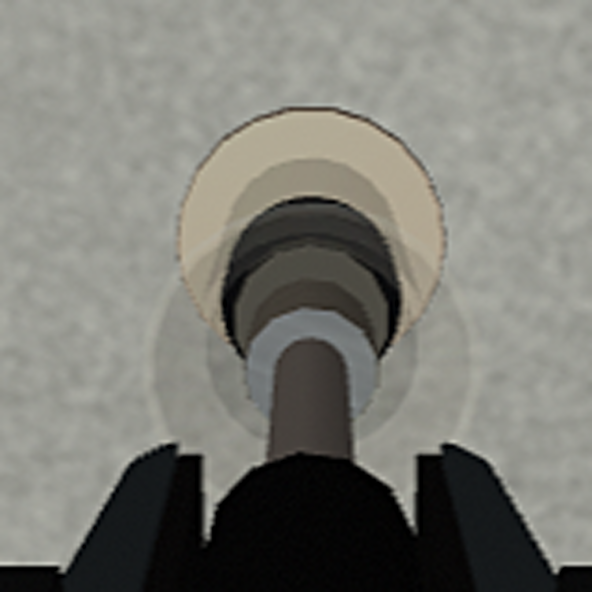

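View pics/c7s.png

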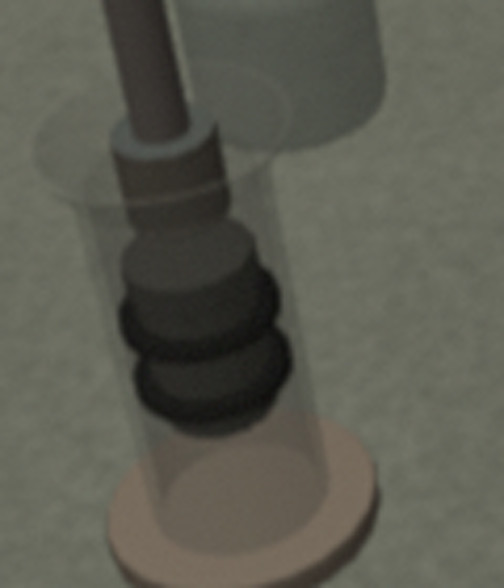

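Call:
jog_arm([
  [[0, 0, -5], [0, 0, 0], 0],
  [[0, 0, -10], [0, 0, 0], 0],
  [[0, 0, -15], [0, 0, 0], 0],
  [[0, 0, -19], [0, 0, 0], 0],
  [[0, 0, -23], [0, 0, 0], 0],
], squeeze=60)

```text
time_s: 7.15
ee_pos: [638.8, 194.1, 385.6]
ee_rot: [180.0, -0.0, -65.5]
force: [-1.1, 0.2, 4.7]
gripper_width: 27.3
```

```bash
python3 tip.py
```

```text
7.15 [638.8163409  194.13248846 385.6064279 ] [ 1.79981930e+02 -4.10034692e-02 -6.55153846e+01] F [-1.06248234  0.2408034   4.65322659] tip [638.81921437 193.89781016  85.50651967]
turn to upright (rad) [7.82000346e-04 9.57504742e-06 0.00000000e+00]
```

Call:
jog_arm([
  [[0, 0, -4], [0, 0, 0], 0],
  [[0, 0, -8], [0, 0, 0], 0],
  [[0, 0, -12], [0, 0, 0], 0],
  [[0, 0, -16], [0, 0, 0], 0],
  [[0, 0, -20], [0, 0, 0], 0],
])

```text
time_s: 7.57
ee_pos: [638.8, 194.1, 365.4]
ee_rot: [180.0, -0.0, -65.5]
force: [-0.4, -0.3, 5.9]
gripper_width: 27.3
```

Call:
jog_arm([
  [[0, 0, -1], [0, 0, 0], 0],
  [[0, 0, -2], [0, 0, 0], 0],
  [[0, 0, -3], [0, 0, 0], 0],
  [[0, 0, -4], [0, 0, 0], 0],
  [[0, 0, -4], [0, 0, 0], 0],
])

```text
time_s: 7.98
ee_pos: [638.8, 194.1, 361.2]
ee_rot: [180.0, -0.0, -65.5]
force: [-1.2, 0.4, 4.2]
gripper_width: 27.3
```

```bash
python3 tip.py
```

```text
7.9833 [638.79292333 194.08489175 361.15762388] [ 1.79978894e+02 -4.09381106e-02 -6.55207909e+01] F [-1.23186857  0.42469183  4.16521779] tip [638.78116137 193.84393607  61.05772084]
turn to upright (rad) [ 8.02917980e-04 -3.91934835e-05  0.00000000e+00]
```

Call:
jog_arm([
  [[0, 0, -0.6], [0, 0, 0], 0],
  [[0, 0, -1.2], [0, 0, 0], 0],
  [[0, 0, -1.8], [0, 0, 0], 0],
  [[0, 0, -2.4], [0, 0, 0], 0],
  [[0, 0, -2.4], [0, 0, 0], 0],
])

```text
time_s: 8.4
ee_pos: [638.8, 194.1, 359.1]
ee_rot: [-180.0, -0.0, -65.5]
force: [-1.7, -1.1, 6.3]
gripper_width: 26.9
```

```bash
python3 tip.py
```

```text
8.4 [638.80052182 194.14005543 359.13358161] [-1.79992706e+02 -4.19032661e-02 -6.55165625e+01] F [-1.7251116  -1.10054041  6.32021701] tip [638.92625076 193.95614629  59.0336643 ]
turn to upright (rad) [0.00061283 0.00041896 0.        ]
```

Call:
jog_arm([
  [[0, 0, -0.5], [0, 0, 0], 0],
  [[0, 0, -1], [0, 0, 0], 0],
  [[0, 0, -1.3], [0, 0, 0], 0],
  [[0, 0, -1.3], [0, 0, 0], 0],
  [[0, 0, -1.3], [0, 0, 0], 0],
])

```text
time_s: 8.82
ee_pos: [638.7, 194.1, 358.8]
ee_rot: [-179.9, -0.0, -65.5]
force: [-2.6, -0.0, 7.3]
gripper_width: 26.9
```

```bash
python3 tip.py
```

```text
8.8167 [638.73387671 194.10607532 358.78479367] [-1.79941562e+02 -4.95624602e-02 -6.55202820e+01] F [-2.64769268 -0.01296289  7.25991891] tip [639.1200148  193.99664842  58.68506204]
turn to upright (rad) [0.00036463 0.0012867  0.        ]
```

Call:
jog_arm([
  [[0, 0, -1], [0, 0, 0], 0],
  [[0, 0, -2], [0, 0, 0], 0],
  [[0, 0, -3], [0, 0, 0], 0],
  [[0, 0, -3], [0, 0, 0], 0],
  [[0, 0, -3], [0, 0, 0], 0],
])

```text
time_s: 9.23
ee_pos: [638.6, 194.1, 357.8]
ee_rot: [-179.8, -0.1, -65.5]
force: [-3.0, -1.1, 11.3]
gripper_width: 27.5
```

```bash
python3 tip.py
```

```text
9.2333 [638.57710301 194.07580175 357.75711521] [-1.79846133e+02 -6.29748288e-02 -6.55203015e+01] F [-3.02707388 -1.12076793 11.30285443] tip [639.44724965 194.10955518  57.65837861]
turn to upright (rad) [-0.00011247  0.00289952  0.        ]
```

Call:
jog_arm([
  [[0, 0, -2.5], [0, 0, 0], 0],
  [[0, 0, -3], [0, 0, 0], 0],
  [[0, 0, -3.5], [0, 0, 0], 0],
  [[0, 0, -3.5], [0, 0, 0], 0],
  [[0, 0, -3.5], [0, 0, 0], 0],
])

```text
time_s: 9.65
ee_pos: [638.3, 194.0, 357.0]
ee_rot: [-179.7, -0.1, -65.5]
force: [-4.4, -1.3, 13.5]
gripper_width: 27.2
```

```bash
python3 tip.py; python3 - <<'E'
from w import *
F=[]
for i in range(6):
    f=imaging.grab_frame("side"); F.append(telemetry.state()["force"][2])
print(F)
c=f["pixels"][210:350,130:250];cv2.imwrite("pics/c8s.png",cv2.resize(c,None,fx=4.2,fy=4.2,interpolation=2)[:,:,::-1])
E
```

```text
9.65 [638.29389221 194.03699008 356.96122822] [-1.79735708e+02 -7.60349951e-02 -6.55181670e+01] F [-4.43413419 -1.31127616 13.46547682] tip [639.71875589 194.24820322  56.86468517]
turn to upright (rad) [-0.00070381  0.00474796  0.        ]
[np.float64(14.330593286260891), np.float64(14.064299852572628), np.float64(13.894126207222913), np.float64(14.267551274909477), np.float64(14.368220651029123), np.float64(14.226844420268037)]
```

View pics/c8s.png

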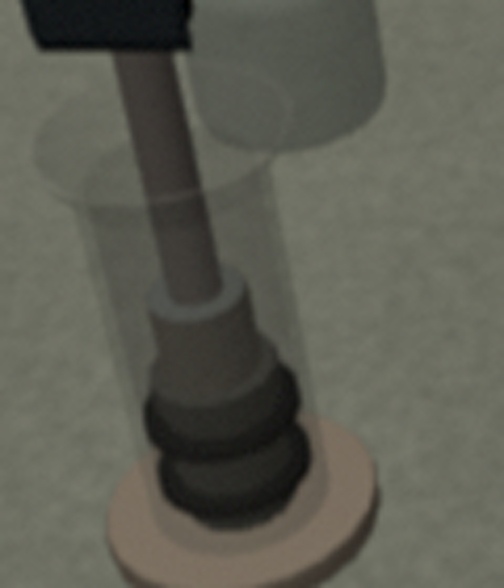

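Call:
jog_arm([
  [[0, 0, -2.7], [0, 0, 0], 0],
  [[0, 0, -2.7], [0, 0, 0], 0],
  [[0, 0, -2.7], [0, 0, 0], 0],
  [[0, 0, -2.7], [0, 0, 0], 0],
  [[0, 0, -2.7], [0, 0, 0], 0],
])

```text
time_s: 10.37
ee_pos: [637.9, 193.9, 357.0]
ee_rot: [-179.6, -0.1, -65.5]
force: [-4.1, -1.2, 14.4]
gripper_width: 27.2
```

```bash
python3 - <<'E'
from w import *
F=[]
for i in range(6):
    f=imaging.grab_frame("top"); F.append(round(telemetry.state()["force"][2],1))
print(F)
E
python3 tip.py
```

```text
[np.float64(13.5), np.float64(13.8), np.float64(14.1), np.float64(15.0), np.float64(14.1), np.float64(14.5)]
10.6667 [637.92692008 193.90186743 356.95710403] [-1.79645135e+02 -9.07937064e-02 -6.55215296e+01] F [-3.52673396 -0.35566121 14.53693181] tip [639.81557286 194.23921067  56.86323673]
turn to upright (rad) [-0.0011241   0.00629341  0.        ]
```

Call:
jog_arm([
  [[0, 0, 3], [0, 0, 0], 0],
  [[0, 0, 8], [0, 0, 0], 0],
  [[0, 0, 16], [0, 0, 0], 0],
  [[0, 0, 25], [0, 0, 0], 0],
  [[0, 0, 32], [0, 0, 0], 0],
])

```text
time_s: 11.08
ee_pos: [638.1, 194.0, 389.2]
ee_rot: [-179.7, -0.1, -65.5]
force: [0.2, -0.2, -1.9]
gripper_width: 27.0
```

```bash
python3 tip.py; python3 - <<'E'
from w import *
f=imaging.grab_frame("side")
c=f["pixels"][210:350,130:250];cv2.imwrite("pics/c9s.png",cv2.resize(c,None,fx=4.2,fy=4.2,interpolation=2)[:,:,::-1])
E
```

```text
11.0833 [638.1443482  193.98799734 389.20318161] [-1.79655771e+02 -8.96154761e-02 -6.55189084e+01] F [ 0.24108958 -0.19174389 -1.86418831] tip [639.97973187 194.30795925  89.10896475]
turn to upright (rad) [-0.00106618  0.00611591  0.        ]
```

View pics/c9s.png

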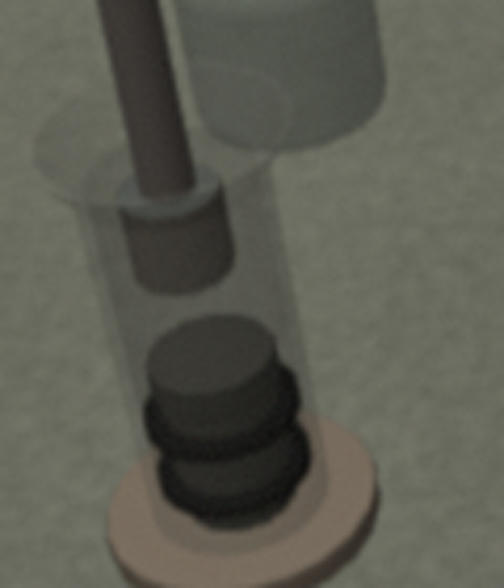

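Call:
jog_arm([
  [[0, 0, 12], [0, 0, 0], 0],
  [[0, 0, 28], [0, 0.003, 0], 0],
  [[0, 0, 46], [-0.001, 0.006, 0], 0],
  [[0, 0, 64], [-0.001, 0.006, 0], 0],
  [[0, 0, 75], [-0.001, 0.006, 0], 0],
])

```text
time_s: 11.55
ee_pos: [638.5, 194.1, 468.1]
ee_rot: [-179.6, -0.0, -65.5]
force: [0.8, -0.1, -1.8]
gripper_width: 27.0
```

```bash
python3 tip.py; python3 - <<'E'
from w import *
f=imaging.grab_frame("side")
for z in (61,62,63,66): print(proj(f,[640,193.4,z]))
cv2.imwrite("pics/side10.png",f["pixels"][:,:,::-1])
c=f["pixels"][210:350,130:250];cv2.imwrite("pics/c10.png",cv2.resize(c,None,fx=4.2,fy=4.2,interpolation=2)[:,:,::-1])
f=imaging.grab_frame("top");c=f["pixels"][80:200,150:260];cv2.imwrite("pics/c10t.png",cv2.resize(c,None,fx=4.5,fy=4.5,interpolation=2)[:,:,::-1])
print(proj(f,[640,193.4,61]))
E
```

```text
11.55 [638.53281928 194.07667584 468.05314021] [-1.79649657e+02 -4.86619078e-02 -6.55233252e+01] F [ 0.78500782 -0.06786445 -1.84202225] tip [640.30849969 194.60498664 167.95885861]
turn to upright (rad) [-0.00176045  0.00591696  0.        ]
[180.8643169  293.67181178]
[180.70799855 292.97354012]
[180.55137685 292.27391341]
[180.07968281 290.16686347]
[203.99595733 145.13377246]
```

View pics/side10.png

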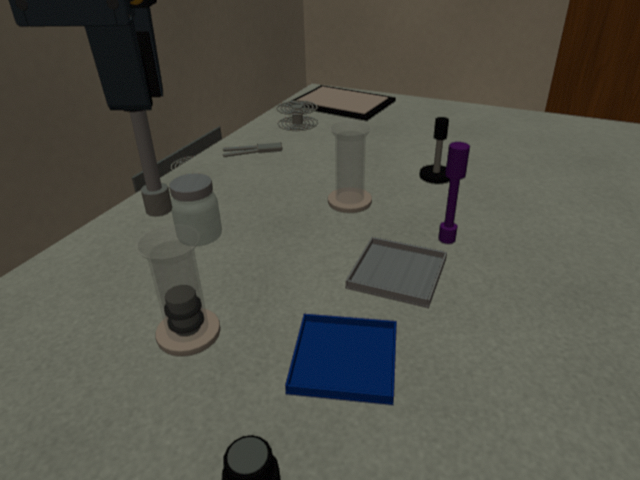

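View pics/c10t.png

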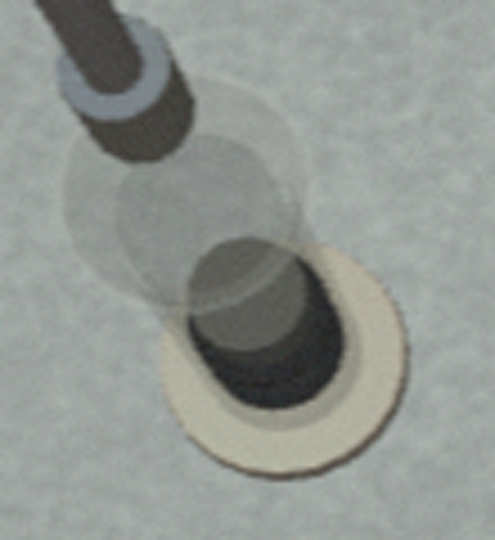

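Call:
jog_arm([
  [[-16, -19, 0], [0, 0, 0], 0],
  [[-38, -44, 0], [0, 0.003, 0], 0],
  [[-62, -72, 0], [0, 0.003, 0], 0],
  [[-87, -101, 0], [0, 0.003, 0], 0],
  [[-111, -129, 0], [0, 0.003, 0], 0],
])

```text
time_s: 12.07
ee_pos: [526.0, 64.1, 466.7]
ee_rot: [-179.9, 0.0, -65.5]
force: [0.4, -0.6, -1.2]
gripper_width: 27.2
```

Call:
jog_arm([
  [[-23, -27, 0], [0, 0, 0], 0],
  [[-44, -51, 0], [0, 0, 0], 0],
  [[-60, -70, 0], [0, 0, 0], 0],
  [[-69, -81, 0], [0, 0, 0], 0],
  [[-69, -81, 0], [0, 0, 0], 0],
])

```text
time_s: 12.48
ee_pos: [455.3, -18.4, 466.1]
ee_rot: [-180.0, 0.0, -65.6]
force: [-0.8, 0.3, -2.4]
gripper_width: 27.2
```

```bash
python3 tip.py
```

```text
12.4833 [455.3080375  -18.36083484 466.10321828] [-1.79956965e+02  4.88473771e-02 -6.56267234e+01] F [-0.77350955  0.30602592 -2.35925818] tip [455.40777161 -18.03476677 166.00341199]
turn to upright (rad) [-0.00108653  0.00033234  0.        ]
```

Call:
jog_arm([
  [[0, 0, -12], [0, 0, 0], 0],
  [[0, 0, -32], [0, 0, 0], 0],
  [[0, 0, -54], [0, 0, 0], 0],
  [[0, 0, -74], [0, 0, 0], 0],
  [[0, 0, -85], [0, 0, 0], 0],
])

```text
time_s: 12.9
ee_pos: [455.5, -17.6, 378.3]
ee_rot: [179.9, 0.2, -65.6]
force: [-0.9, -0.6, -1.5]
gripper_width: 27.1
```

Call:
jog_arm([
  [[0, 0, -18], [0, 0, 0], 0],
  [[0, 0, -36], [0, 0, 0], 0],
  [[0, 0, -50], [0, 0, 0], 0],
  [[0, 0, -58], [0, 0, 0], 0],
  [[0, 0, -62], [0, 0, 0], 0],
])

```text
time_s: 13.32
ee_pos: [456.0, -17.0, 314.7]
ee_rot: [179.8, 0.3, -65.6]
force: [-0.7, 0.2, -1.5]
gripper_width: 27.3
```

```bash
python3 tip.py; python3 - <<'E'
from w import *
s=telemetry.state();f=imaging.grab_frame("side")
p=s["ee_pos"]
for z in (0,25,105): print(z,proj(f,[p[0],p[1],p[2]-300.1+z])-[360,160], )
c=f["pixels"][160:300,345:445];cv2.imwrite("pics/c11.png",cv2.resize(c,None,fx=4.2,fy=4.2,interpolation=2)[:,:,::-1])
s,f=wrist("w11")
E
```

```text
13.3167 [455.95026071 -16.96969068 314.70843073] [179.76173979   0.27926839 -65.56405043] F [-0.7131664   0.24458539 -1.46653654] tip [454.20901635 -16.15424198  14.61459022]
turn to upright (rad) [-0.00271726 -0.00580221 -0.        ]
0 [ 37.08626523 104.10465403]
25 [38.21278863 88.73333579]
105 [42.14978517 35.0133445 ]
```

View pics/c11.png

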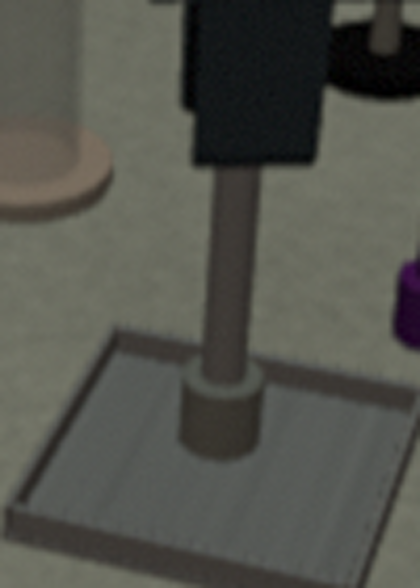

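View pics/w11.png

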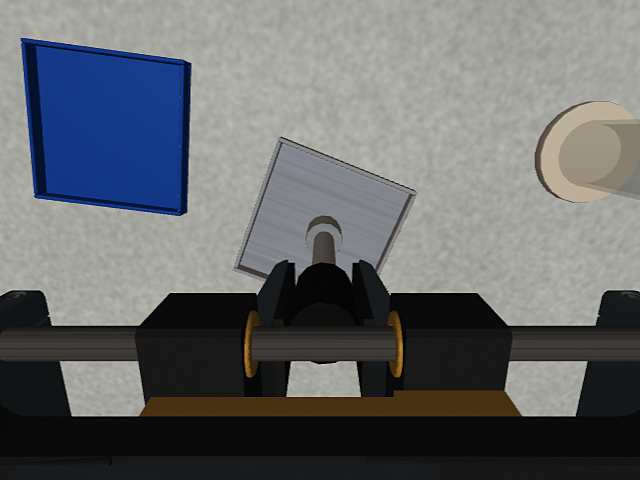

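Call:
jog_arm([
  [[0, 0, -3], [0, 0, 0], 0],
  [[0, 0, -6], [0, 0, 0], 0],
  [[0, 0, -8], [0, 0, 0], 0],
  [[0, 0, -9.5], [0, 0, 0], 0],
  [[0, 0, -10.5], [0, 0, 0], 0],
])

```text
time_s: 13.83
ee_pos: [456.0, -17.2, 305.3]
ee_rot: [179.8, 0.2, -65.6]
force: [-0.5, 0.4, -1.1]
gripper_width: 27.1
```

Call:
jog_arm([
  [[0, 0, -0.4], [0, 0, 0], 0],
  [[0, 0, -0.7], [0, 0, 0], 0],
  [[0, 0, -1], [0, 0, 0], 0],
  [[0, 0, -1], [0, 0, 0], 0],
  [[0, 0, -1], [0, 0, 0], 0],
])

```text
time_s: 14.25
ee_pos: [456.0, -17.3, 304.4]
ee_rot: [179.9, 0.2, -65.6]
force: [0.1, -0.3, -1.7]
gripper_width: 27.3
```

```bash
python3 tip.py
```

```text
14.25 [455.97957936 -17.25625276 304.35210154] [179.85347126   0.21768618 -65.58247718] F [ 0.07599363 -0.29881415 -1.69532395] tip [454.80941791 -16.53531967   4.25524888]
turn to upright (rad) [-0.00240231 -0.00389924 -0.        ]
```

Call:
jog_arm([
  [[0, 0, -0.4], [0, 0, 0], 0],
  [[0, 0, -0.8], [0, 0, 0], 0],
  [[0, 0, -1.2], [0, 0, 0], 0],
  [[0, 0, -1.6], [0, 0, 0], 0],
  [[0, 0, -1.6], [0, 0, 0], 0],
])

```text
time_s: 14.67
ee_pos: [456.0, -17.2, 303.1]
ee_rot: [179.9, 0.2, -65.6]
force: [-0.6, 0.1, 0.8]
gripper_width: 26.9
```

```bash
python3 tip.py
```

```text
14.6667 [456.04936735 -17.22170395 303.05789257] [179.87415108   0.21513389 -65.58712351] F [-0.60927492  0.1140001   0.83950431] tip [454.98341984 -16.46808034   2.96073196]
turn to upright (rad) [-0.00251124 -0.00355197 -0.        ]
```

Call:
jog_arm([
  [[0, 0, 0], [0, 0, 0], 0.35],
  [[0, 0, 0], [0, 0, 0], 0.45],
  [[0, 0, 0], [0, 0, 0], 0.6],
  [[0, 0, 0], [0, 0, 0], 0.8],
  [[0, 0, 0], [0, 0, 0], 1],
])

```text
time_s: 15.08
ee_pos: [456.1, -17.2, 303.0]
ee_rot: [179.9, 0.2, -65.6]
force: [-0.2, -0.2, 0.2]
gripper_width: 55.4
```

Call:
jog_arm([
  [[0, 0, 0], [0, 0, 0], 1],
  [[0, 0, 0], [0, 0, 0], 1],
  [[0, 0, 0], [0, 0, 0], 1],
  [[0, 0, 0], [0, 0, 0], 1],
  [[0, 0, 0], [0, 0, 0], 1],
])

```text
time_s: 15.5
ee_pos: [456.1, -17.2, 303.0]
ee_rot: [179.9, 0.2, -65.6]
force: [0.1, 0.8, 0.3]
gripper_width: 88.8
```

```bash
python3 tip.py; python3 - <<'E'
from w import *
wrist("w12")
E
```

```text
15.5 [456.0915419  -17.23969409 303.04455147] [179.87971545   0.20898569 -65.58598799] F [0.14961815 0.77648415 0.28865728] tip [455.06542803 -16.50336803   2.94720907]
turn to upright (rad) [-0.0024536  -0.00341924 -0.        ]
```

View pics/w12.png

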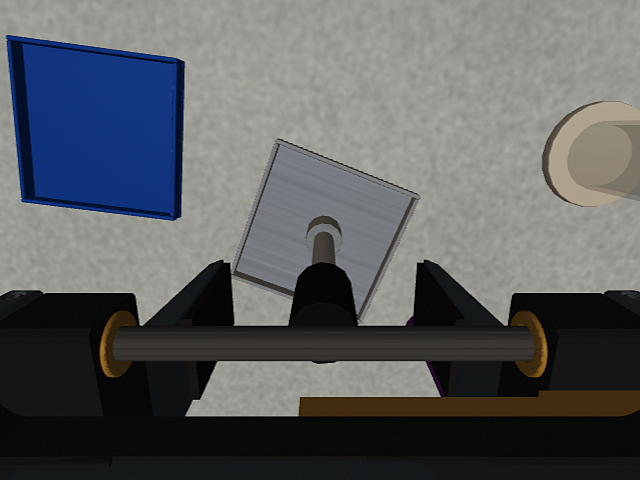

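Released and standing. Straight up.

Call:
jog_arm([
  [[0, 0, 6], [0, 0, 0], 1],
  [[0, 0, 18], [0, 0, 0], 1],
  [[0, 0, 36], [0, 0, 0], 1],
  [[0, 0, 56], [0, 0, 0], 1],
  [[0, 0, 74], [0, 0, 0], 1],
])

```text
time_s: 15.97
ee_pos: [456.0, -17.2, 378.5]
ee_rot: [179.9, 0.2, -65.6]
force: [0.5, 0.7, -0.7]
gripper_width: 91.3
```

Call:
jog_arm([
  [[0, 0, 15], [0, 0, 0], 1],
  [[0, 0, 25], [0, 0, 0], 1],
  [[0, 0, 30], [0, 0, 0], 1],
  [[0, 0, 30], [0, 0, 0], 1],
  [[0, 0, 30], [0, 0, 0], 1],
])

```text
time_s: 16.38
ee_pos: [455.8, -17.2, 408.0]
ee_rot: [179.9, 0.2, -65.6]
force: [-0.4, 0.7, -1.1]
gripper_width: 91.5
```

```bash
python3 tip.py; python3 - <<'E'
from w import *
wrist("w13");f=imaging.grab_frame("side");cv2.imwrite("pics/side13.png",f["pixels"][:,:,::-1])
E
```

```text
16.3833 [455.84585779 -17.22839761 407.9777587 ] [179.85615583   0.22140687 -65.58662539] F [-0.39544267  0.73940309 -1.13185315] tip [454.68049765 -16.4838227  107.88094508]
turn to upright (rad) [-0.00248109 -0.00388324 -0.        ]
```

View pics/side13.png

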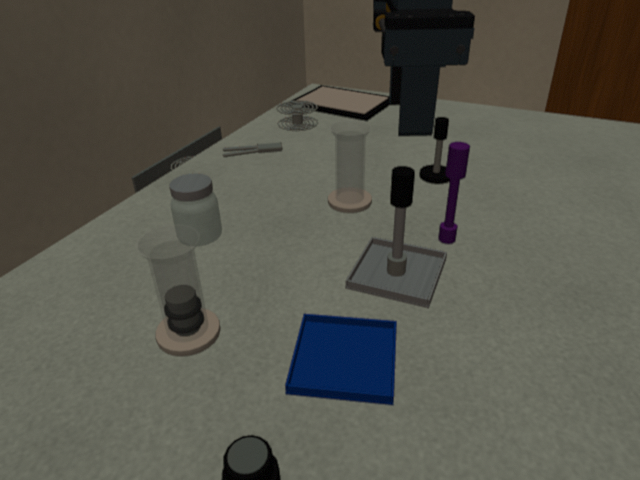

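The side view shows the rod standing upright in the aluminium tray (foot about (397,265), handle about (402,187)). The canister sits low in its tube at about (184,310), and the gripper is clear above.

```bash
python3 -c "
from workcell import env
print(env.job_done())"
```

```text
the job is handed in; nothing more can be done
None
```

I pushed the canister to the bottom of its tube with the slim rod and leaned on it. I then stood the rod upright near the middle of the aluminium tray, let go, and handed the job in at about 16.4 s (limit 51 s).

- **Lean:** The wrist read about 14 N, or about 16 N with the rod's weight added, for roughly 1 s. The rod tip was then about 57 mm above the ledge, so the lid was pressed in about 4 mm, which agrees with that force.
- **Canister:** After I withdrew the rod, the lid centre in the side view was within about 1 pixel (1 mm) of where it should be when home.
- **Rod:** After release the gripper opened to 91 mm and lifted away. The last side picture shows the rod standing upright inside the tray rim, with nothing else moved.

**Small disagreements:**
- Before the rod went in, the side and wrist views differed by 2–3 mm on how well it was centred over the tube. I took a compromise, and it went in without noticeable contact.
- During the lean the wrist tilted about 0.4° and felt 3–4 N sideways.
- The force reading wanders by about 1 N.

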